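# Ring the bell and point out the uncovered pan

### The arm

A 7-joint arm with a two-finger parallel gripper is mounted at the origin on the work surface. World frame = base frame: x ahead of the robot, y to its left, z up, the work surface at z = 0. Lengths are in m, angles in rad, forces in N, time in s.
With the tool pointing down it reaches from about 0.375 to 0.925 m from the base axis. Payload 3.1 kg.
Tool frame: the origin (TCP) lies between the finger pads; the fingertips stand 19 mm ahead of it and the grasp point (between the pads) is the TCP; z points along the fingers, y is the line along which they close (so a half turn about z gives the same grasp; the last joint's range is limited). The gripper opens to 85 mm and grips with 20 to 120 N. Pads are 22 mm wide; open, the fingers measure 114 mm over their backs; the gripper's body (76 mm by 85 mm) begins 54 mm behind the grasp point. The pads swing forward as they close: fully open they stand 13 mm farther back than shut.
Start: joints at [1.031, 0.383, 0.044, 1.598, -0.018, 1.161, -0.05], TCP at [0.278, -0.588, 0.25] pointing down, gripper open.
Joint ranges: [-2.61, 2.61], [-0.41, 2.15], [-1.48, 1.57], [0, 2.5], [-1.57, 4.71], [0.05, 1.97], [-2.85, 2.85]. Speed limits (rad/s): [2.79, 2.79, 3.14, 3.14, 3.14, 3.14, 3.14].

### API

Orientations are given as a unit quaternion [x, y, z, w].
In Python, from bench import move_ptp, movel, move_j, move_gripper, pause, inverse_kinematics, read_camera, camera_params, MotionError, sign_off, look_for, tip_of, read_time_s, read_qpos, read_joint_vel, read_effort, read_eef_pos, read_tcp_rot, read_ft_force, read_ft_torque, read_finger_gap, read_grasp_force gives the robot as it stands. Calls block until the motion is done:
- move_ptp(position, orientation): joint-space move of the TCP to a pose.
- movel(position, orientation=None, speed=0.15): straight line of the TCP; orientation=None keeps the orientation; speed is the mean speed in m/s.
- move_j(angles): joint-space move.
- move_gripper(opening, effort=None): finger opening in m; effort is the grip in N (None keeps the last); returns when the fingers have stopped.
- pause(seconds).
- inverse_kinematics(position, orientation): joint angles nearest the present ones, or None.
- read_camera(name): name is "side" or "top"; returns the picture (420x560x3 uint8, red, green, blue); there is no depth.
- camera_params(name): a dict with "K" (3x3 intrinsics, pixels), "camera_from_world" (4x4, takes a point from world to camera coordinates). Camera axes: x right, y down, z forward; pixel columns grow to the right and rows downward; lengths in m; the calibration is good to about 2 mm. A picture is of the moment at which its call begins. camera_params takes no time and is no camera call.
A pose or a line that the arm cannot do raises MotionError and nothing moves.
- sign_off(): hands the job in; it is judged then, once.
Trained networks look in the newest picture that a camera, given by its name, has taken for a name from the list of things; names that differ only in an ending like _2 or _b are one class to them, and where a whole thing is asked for, a point or a joint stands for the part that bears it (a point fixed in the world has none). Each returns a list of dicts, best first, with "confidence" (0 to 1); they miss things now and then, are a little off and sometimes report something else, mostly with a low value. They report only what shows in the picture. A call takes as long as a camera call. They do not tell look-alikes from the thing itself.
- look_for(camera, name): "at" ([column, row] in pixels, amid what is visible of it).
- tip_of(camera, name): "at" ([column, row] in pixels: a listed point, or the origin of a listed thing).
Readings, each from a call of its own:
- read_time_s(): time.
- read_qpos(): joint angles.
- read_joint_vel(): joint speeds.
- read_effort(): joint torques, N m.
- read_eef_pos(): TCP position.
- read_tcp_rot(): TCP orientation.
- read_ft_force(): force on the tool from outside, world axes, zero at the start.
- read_ft_torque(): the same for the moment, N m.
- read_finger_gap(): finger opening in m.
- read_grasp_force(): force on a finger pad.
Only numpy, scipy, OpenCV 4.12 (cv2) and the standard library are available. Lean on these libraries where they do the work, as an engineer would, in place of code of your own. Each camera call takes 0.05 s, during which the arm holds its last target. There are 200 camera calls.

### The job

One of the three metal catering pans has been left without its lid. Press down the pin of the call bell to call the kitchen helper and let it come up again, then point at the uncovered pan: bring the fingertips a few centimetres above the middle of its open top, without contact, and dwell there for at least two seconds; finish still pointing there. Touch nothing but the bell, and do not fetch the lid.

Things in the scene. Friction and masses are not known exactly. Their poses are not given: they have to be found in the camera images.
- pan_open: Aluminium catering pan, 176 mm long (its x) by 108 mm wide (its y) by 65 mm high, loose on the table, origin at the centre of its underside, z up. This is the uncovered one: no lid, open at the top, six shelled eggs lying inside below the rim (tops 47 mm above the table). The three pans lie side by side across the table in any order, their long sides roughly along world x.
- pan_open_mouth (a point): Centre of the uncovered pan's open top, level with the rim, 65 mm above the table; the place to point at from above. Axes as the pan's.
- pan_lidded_a: Aluminium catering pan, 176 mm long (its x) by 108 mm wide (its y) by 65 mm high, loose on the table, origin at the centre of its underside, z up. This one is covered: a flat 5 mm lid sits on its rim (top face 70 mm above the table) with a bar handle along x over the middle, 72 mm long, its top 93 mm above the table. Pan and lid are one piece. A bystander.
- pan_lidded_b: Aluminium catering pan, 176 mm long (its x) by 108 mm wide (its y) by 65 mm high, loose on the table, origin at the centre of its underside, z up. This one is covered: a flat 5 mm lid sits on its rim (top face 70 mm above the table) with a bar handle along x over the middle, 72 mm long, its top 93 mm above the table. Pan and lid are one piece. A bystander.
- bell: Counter call bell, fixed to the table: black base 84 mm across and 10 mm high, steel dome to 42 mm high, a press pin on top. Origin at the centre of its underside, z up. It stands to the left or the right of the row of pans.
- bell_pin_top (a point): Centre of the top face of the bell's press pin: a flat round steel head 20 mm across, 58 mm above the table when up; it is pressed straight down.
- bell_pin (a joint): How far the bell's pin is pressed down: 0 up, 0.006 m at its stop; it rings when at least 0.004 m down. A spring brings it back up: 1 N to start it, 4 N fully down.
- loose_lid: The missing lid, lying flat on the table beyond the pans: aluminium plate 176 by 108 by 5 mm with a bar handle to 28 mm high. Origin at the centre of its underside. A bystander.
- jar: Closed jar, 64 mm across, 100 mm high, upright, at the end of the row of pans away from the bell. Origin at the centre of its underside. A bystander.
Things that resemble listed ones, but are neither listed nor needed, are in the scene too. Leave any green look-alike of the bell alone.

How it is judged:
By the outcome, as a careful person would: the job done as asked, in the order asked, and still so for the second after the job is handed in, with the robot touching nothing.
It also fails if it takes over 38 s, if anything falls off the work surface, if the arm or the gripper's body presses on something with over 40 N, if the wrist force passes 120 N, or if a joint passes its speed limit or range.

## Working session

There is one attempt and no reset: what is moved stays moved. The work goes in short steps, each a Python script; the robot and the scene stay as the last script left them, time stands still between calls to the robot, and variables do not carry over. Pictures are saved under pics/ and viewed, at most 10 in all, crops included, and the job is handed in when it is done.

```bash
mkdir -p pics; cat > h.py <<'E'
from bench import *
import numpy as np, cv2
def ray(cam,px,z):
    p=camera_params(cam);K=np.array(p["K"]);T=np.array(p["camera_from_world"])
    R,t=T[:3,:3],T[:3,3];c=-R.T@t
    d=R.T@np.linalg.solve(K,[px[0],px[1],1.]);return c+d*(z-c[2])/d[2]
def proj(cam,P):
    p=camera_params(cam);q=np.array(p["K"])@(np.array(p["camera_from_world"])@[*P,1])[:3];return q[:2]/q[2]
E
python3 - <<'E'
from h import *
np.set_printoptions(precision=3,suppress=True)
for c in("top","side"):
    cv2.imwrite(f"pics/{c}0.png",read_camera(c)[:,:,::-1])
    for n,z in(("bell_pin_top",.058),("pan_open_mouth",.065),("pan_lidded_a",0.),("jar",0.),("loose_lid",0.)):
        for d in tip_of(c,n): print(c,n,np.array(d["at"]),d["confidence"],ray(c,d["at"],z))
print(read_time_s(),read_tcp_rot(),read_ft_force())
E
```

```text
top bell_pin_top [197.7 302.6] 0.57 [0.38  0.174 0.058]
top bell_pin_top [114.6 261.5] 0.41 [0.466 0.345 0.058]
top pan_open_mouth [198.3 210.3] 0.57 [0.569 0.175 0.065]
top pan_lidded_a [350. 220.] 0.9 [ 0.553 -0.158  0.   ]
top pan_lidded_a [276.4 242.4] 0.75 [0.505 0.012 0.   ]
top jar [435.7 250.5] 0.63 [ 0.479 -0.35   0.   ]
top loose_lid [295.7 127.4] 0.91 [ 0.779 -0.039  0.   ]
side bell_pin_top [176.6 191.4] 0.48 [0.382 0.174 0.058]
side bell_pin_top [203.5 148.4] 0.36 [0.477 0.364 0.058]
side pan_open_mouth [248.6 180.7] 0.57 [0.564 0.154 0.065]
side pan_lidded_a [278.1 289.9] 0.92 [ 0.551 -0.157  0.   ]
side pan_lidded_a [238.9 243.1] 0.76 [0.502 0.004 0.   ]
side jar [270.3 387.8] 0.68 [ 0.48  -0.353  0.   ]
side loose_lid [347.6 227. ] 0.61 [ 0.768 -0.02   0.   ]
0.6 [0.976 0.219 0.    0.   ] [-0.228 -0.349 -0.276]
```

View pics/top0.png

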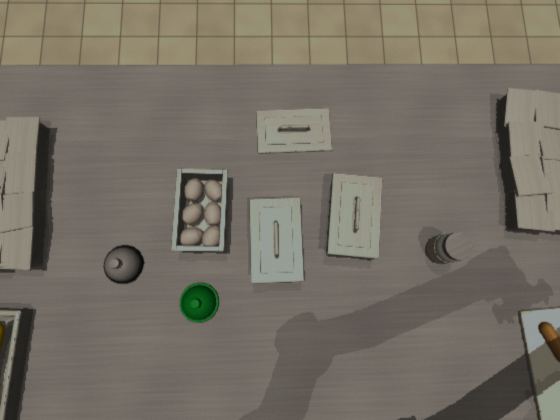

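View pics/side0.png

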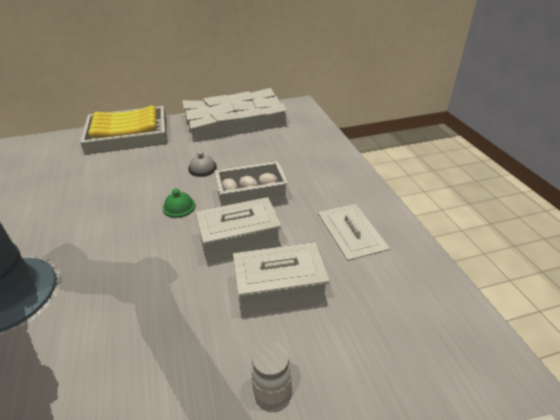

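The steel bell is at top (120,264) and side (202,162). The green look-alike is at top (198,302). The open pan, with eggs, is at top (201,210) and side (251,183). The two cameras disagree by about 2 cm on the pin, so I'll zoom in.

```bash
python3 - <<'E'
import cv2,numpy as np
t=cv2.imread("pics/top0.png");s=cv2.imread("pics/side0.png")
f=lambda i,x,y,w,h,k:cv2.resize(i[y:y+h,x:x+w],None,fx=k,fy=k,interpolation=cv2.INTER_CUBIC)
a=f(t,95,235,50,50,6);b=f(s,180,140,50,50,6);c=f(t,160,160,80,100,3);d=f(s,205,150,100,75,4)
o=np.zeros((600,800,3),np.uint8)
o[:300,:300]=a;o[:300,300:600]=b;o[300:600,:240]=c;o[300:600,300:700]=d
cv2.imwrite("pics/crop.png",o)
E
```

```text
(no output)
```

View pics/crop.png

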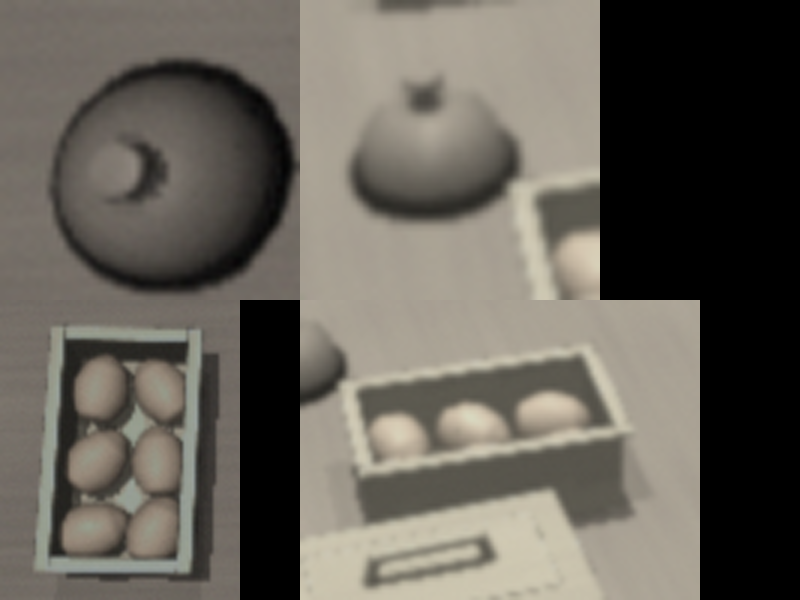

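The crop puts the pin head at top (114.7,263.2) and side about (200.7,153.3). The pan rim corners are clear in both views.

```bash
python3 - <<'E'
from h import *
np.set_printoptions(precision=4,suppress=True)
print("pin",ray("top",(114.7,263.2),.058),ray("side",(200.7,153.3),.058))
# base disc centre estimate: dark outline bbox in top crop
print("base",ray("top",(95+172/6,235+174/6),.01))
T=[(160+x/3,160+(y)/3) for x,y in((50,28),(201,30),(190,273),(35,270))]
S=[(205+(x-300)/4,150+(y-300)/4) for x,y in((343,385),(590,348),(630,430),(358,472))]
for c,P in(("top",T),("side",S)):
    W=np.array([ray(c,p,.065) for p in P]);print(W,W.mean(0))
for p in ([.46,.345,.058],[.466,.345,.058]): print(proj("top",p),proj("side",p))
q=[1,0,0,0]
for y in(.125,.077,.03):print(inverse_kinematics([.466,.345,y],q))
print(read_qpos())
E
```

```text
pin [0.463  0.3449 0.058 ] [0.4653 0.339  0.058 ]
base [0.4634 0.3449 0.01  ]
[[0.6593 0.2234 0.065 ]
 [0.6563 0.1159 0.065 ]
 [0.4827 0.1224 0.065 ]
 [0.487  0.2282 0.065 ]] [0.5713 0.1725 0.065 ]
[[0.4905 0.2234 0.065 ]
 [0.6595 0.2165 0.065 ]
 [0.6568 0.1164 0.065 ]
 [0.4835 0.1249 0.065 ]] [0.5726 0.1703 0.065 ]
[114.5834 264.657 ] [198.5683 152.5663]
[114.7649 261.7048] [200.6491 152.2299]
[ 0.0594  0.6071 -0.9736  1.8341  0.5867  1.0199 -2.7256]
[-0.019   0.6421 -0.8665  1.8584  0.6064  0.9286 -2.7393]
[-0.1093  0.6774 -0.7453  1.8736  0.6114  0.8339 -2.7438]
[ 1.0312  0.3829  0.0439  1.5978 -0.0179  1.1612 -0.0499]
```

```bash
python3 - <<'E'
from h import *
np.set_printoptions(precision=4,suppress=True)
move_gripper(0.0,20)
q=np.array(read_qpos()); q[0]-=1.769; move_j(q)
R=np.array(read_tcp_rot()); print(R,read_eef_pos(),read_time_s())
move_ptp([.463,.345,.125],R)
print(read_eef_pos(),read_ft_force(),read_qpos(),read_finger_gap(),read_time_s())
for c in("top","side"):
    cv2.imwrite(f"pics/{c}1.png",read_camera(c)[:,:,::-1])
    print(c,proj(c,[.463,.345,.106]),proj(c,[.463,.345,.058]))
t=cv2.imread("pics/top1.png")[220:300,70:170];s=cv2.imread("pics/side1.png")[90:190,150:250]
o=np.zeros((500,800,3),np.uint8);o[:320,:400]=cv2.resize(t,None,fx=4,fy=4);o[:400,400:]=cv2.resize(s,None,fx=4,fy=4)
cv2.imwrite("pics/c1.png",o)
E
```

```text
[ 0.4497  0.8932 -0.0001  0.0003] [0.5223 0.387  0.2503] 4.8667
[0.4646 0.3458 0.1262] [1.1438 0.8903 0.2827] [-0.7381  0.3907  0.0316  1.875  -0.0147  0.8729 -0.0621] 5.475252477486323e-05 5.5
top [104.6287 262.0622] [114.6742 263.1798]
side [197.2186 137.6395] [199.6092 152.398 ]
```

View pics/c1.png

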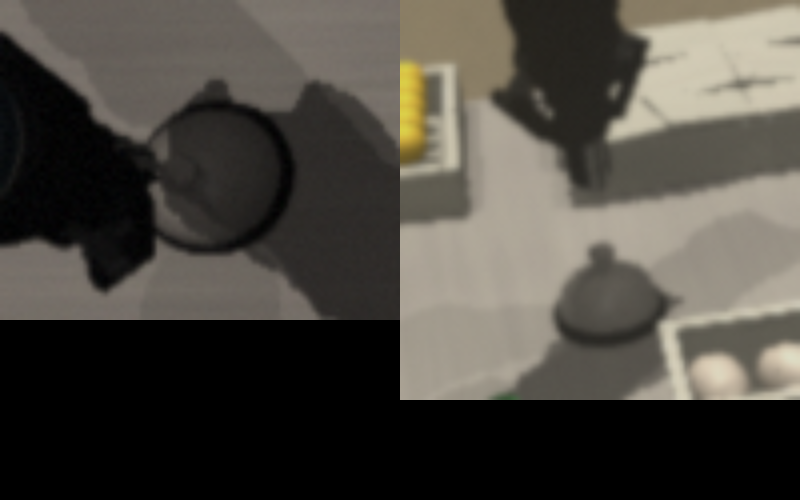

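The side view shows the fingertips at (197,139), close to the predicted (197.2,137.6), directly above the pin at about (200,152). Next I'll press gently while watching the force.

```bash
python3 - <<'E'
from h import *
P=[.463,.345]
movel([*P,.083],speed=.08); pause(.3)
f0=np.mean([read_ft_force() for _ in range(5)],0)
for z in np.arange(.079,.066,-.001):
    movel([*P,z],speed=.03); pause(.15)
    f=np.mean([read_ft_force() for _ in range(5)],0)-f0
    print(round(z,4),np.round(read_eef_pos(),4),np.round(f,2),round(read_time_s(),2))
    if np.linalg.norm(f)>7: break
cv2.imwrite("pics/press.png",cv2.resize(read_camera("side")[90:190,150:250,::-1],None,fx=5,fy=5))
movel([*P,.13],speed=.1);pause(.3)
print(read_eef_pos(),read_ft_force()-f0,read_time_s())
E
```

```text
0.079 [0.463 0.345 0.079] [ 1.33  2.22 -1.18] 7.01
0.078 [0.463 0.345 0.078] [-0.77  1.26 -0.48] 7.41
0.077 [0.4632 0.3452 0.0772] [-0.27  0.85  0.68] 7.81
0.076 [0.4632 0.3452 0.0762] [0.52 1.7  1.28] 8.21
0.075 [0.4632 0.3451 0.0751] [0.36 0.94 1.24] 8.61
0.074 [0.4632 0.3451 0.0741] [0.19 1.71 1.75] 9.01
0.073 [0.4632 0.3451 0.0731] [0.76 1.93 2.17] 9.41
0.072 [0.4632 0.3451 0.0721] [1.02 0.81 3.21] 9.81
0.071 [0.4632 0.3451 0.0712] [0.51 2.33 4.07] 10.21
0.07 [0.4632 0.3451 0.071 ] [-1.38  0.59  9.33] 10.61
[0.46266178 0.34472072 0.12934341] [ 0.36864701  1.5675589  -0.9321766 ] 11.7083
```

The pin went down to its stop: the spring force rose to about 4 N, then climbed steeply at TCP 0.071. It has since been released. Now I'll point at the pan.

```bash
python3 - <<'E'
from h import *
R=read_tcp_rot();P=[.572,.172]
movel([.463,.345,.17],speed=.12)
movel([*P,.17],speed=.15)
movel([*P,.117],speed=.08); pause(.5)
t=read_camera("top");s=read_camera("side")
print(read_eef_pos(),read_time_s(),proj("side",[*P,.098]),proj("side",[*P,.065]))
for n in("pan_open_mouth","bell_pin_top"):
  for d in tip_of("side",n): print(n,d,ray("side",d["at"],.062))
cv2.imwrite("pics/end.png",np.hstack([cv2.resize(t[130:330,60:260,::-1],(400,400)),cv2.resize(s[80:280,130:330,::-1],(400,400))]))
pause(2.5)
E
```

```text
[0.57201262 0.17201443 0.11707243] 15.1167 [249.23501005 165.75174528] [250.02075691 176.42344398]
pan_open_mouth {'at': [252.2, 179.2], 'confidence': 0.92} [0.5753227  0.16224427 0.062     ]
bell_pin_top {'at': [173.9, 190.3], 'confidence': 0.62} [0.37596271 0.17501977 0.062     ]
bell_pin_top {'at': [200.7, 150.6], 'confidence': 0.4} [0.46699747 0.34717423 0.062     ]
```

View pics/end.png

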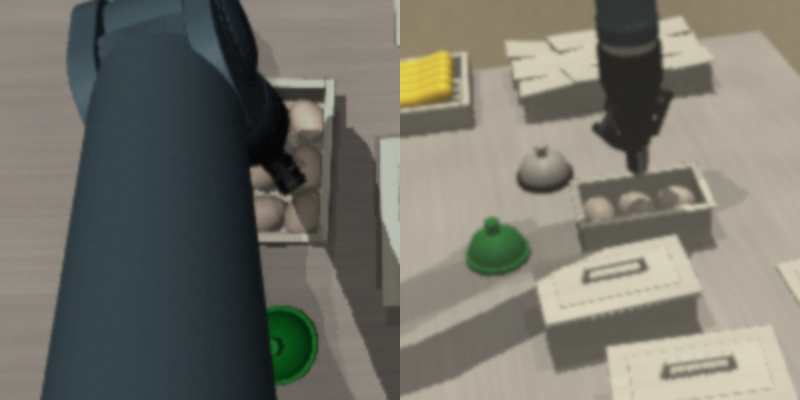

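```bash
python3 - <<'E'
from h import *
for z in(.065,.098,.117,.171,.25): print(z,proj("top",[.572,.172,z]),proj("side",[.572,.172,z]))
T=np.array(camera_params("top")["camera_from_world"]);print(-T[:3,:3].T@T[:3,3])
for z in (.065,.08,.098):print(ray("top",(205,220),z),ray("side",(248.5,165.5),z))
print(read_tcp_rot(),read_eef_pos(),read_qpos(),read_time_s())
s=read_camera("side");t=read_camera("top")
cv2.imwrite("pics/z.png",np.hstack([cv2.resize(t[160:260,160:260,::-1],(400,400),interpolation=2),cv2.resize(s[110:210,200:300,::-1],(400,400),interpolation=2)]))
E
```

```text
0.065 [199.99809527 208.93050278] [250.02075691 176.42344398]
0.098 [196.94861009 205.94328267] [249.23501005 165.75174528]
0.117 [195.0750994  204.10802574] [248.76799061 159.40887455]
0.171 [189.21155992 198.36420932] [247.37836527 140.53554051]
0.25 [178.85741278 188.22147547] [245.16222101 110.43675812]
[0.41978161 0.02004175 0.86844618]
[0.54821894 0.16113556 0.065     ] [0.57994875 0.22385248 0.065     ]
[0.54582107 0.15850139 0.08      ] [0.57564202 0.20106505 0.08      ]
[0.54294362 0.1553404  0.098     ] [0.57047394 0.17372013 0.098     ]
[ 4.49690321e-01  8.93184482e-01 -1.33557136e-04  2.81295811e-04] [0.57200862 0.17200908 0.11697238] [-0.45784152  0.43541393  0.11738811  1.83667585 -0.06374041  0.87294897
  0.32762062] 17.7167
```

View pics/z.png

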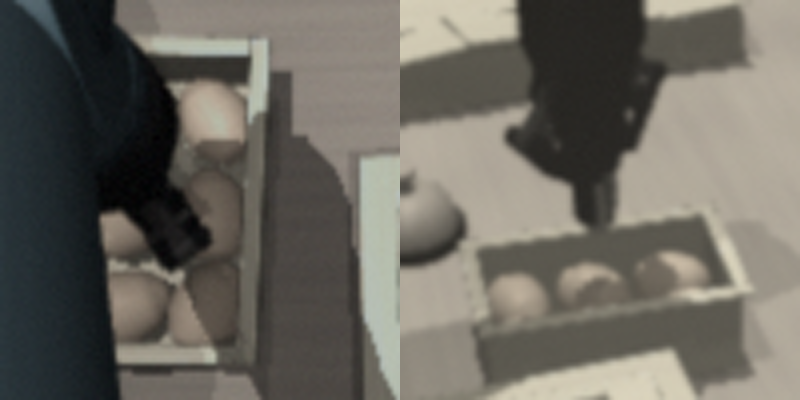

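The part protruding in the top view at (208,222) matches the gripper's outer knuckle, at about z 0.17. The side view shows the fingertips at (249.5,166), against a predicted (249.2,165.8), which puts them over the mouth with clearance and nothing disturbed.

```bash
python3 -c "
from bench import *
pause(.5);print(read_time_s(),sign_off())"
```

```text
the job is handed in; nothing more can be done
18.3167 None
```

I pressed the steel bell's pin to its stop and let it come back up, then pointed about 3 cm above the middle of the uncovered pan's open top for over 2.5 s; the job was handed in, still pointing there, at 18.3 s.

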